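# Clamp the star diagonal in the ratchet bench clamp and hold the pressure

### The job

The white resin star diagonal has just been glued along its seam: stand it on the bed of the bench clamp, socket up, between the pads and centred across them with its two flat cheeks facing the pads (nosepiece to either side), and let go of it. Then pump the clamp's trigger bar towards its handle, stroke after stroke, until the sprung jaw pad bears on the diagonal and is pushed about half-way in, never near the end of its travel; move the jaw only with the trigger. Finish while still holding the trigger bar squeezed, keeping that gentle pressure and touching the diagonal no more, and leave the caps, the tube and the eyecup where they are.

Things in the scene. Friction and masses are not known exactly. Their poses are not given: they have to be found in the camera images.
- diagonal_socket (a point): Centre (half-way up) of the round eyepiece socket on top of the loose white star diagonal (about 130 g): upright cylinder 36 mm across, 30 mm tall, the natural place to grip. Its lower end, on the housing's flat top, is 15 mm below this point; the diagonal's underside is 61 mm below it. Own axes: x square to the housing's two flat cheeks, y along the nosepiece, z up when it stands.
- diagonal_housing (a point): Centre of the same diagonal's housing, 23 mm above its underside, axes as the socket: 44 mm along x (cheek to cheek), 50 mm along y, 46 mm tall, the lower edge on the -y side cut off at 45 degrees (20 mm). A round nosepiece, 31 mm in diameter, sticks out 28 mm from its +y side, its axis level with this point.
- clamp: Fixed grey and black bench clamp, 265 mm long, 70 mm wide. Origin: at table height, under the pad face as it stands when the jaw is fully back. Own axes: x along the bar, the way the jaw advances; y across; z up. The ratchet housing spans x = -127 to -50 mm, its top 75 mm above the table. The moving jaw is 44 mm wide, its top 56 mm above the table.
- clamp_bed (a point): Point on the bed (flat base plate, 10 mm above the table), on the clamp's centre line, at clamp x = 45 mm.
- fixed_jaw (a point): Centre of the fixed jaw's rubber face, at clamp x = +80 mm, 36 mm above the table; the face is 44 mm wide, looks along clamp -x, and the jaw's top is 58 mm above the table.
- pad_face (a point): Centre of the moving jaw's sprung pad face (34 mm wide, 32 mm tall), 34 mm above the table; it looks along clamp +x. It moves with the jaw, and back into the jaw when pressed.
- jaw (a joint): Advance of the moving jaw, m, 0 (fully back) to 0.056 (forward). It starts at 0.002 to 0.016. A friction brake of about 7 N holds it wherever the trigger leaves it. The pad face stands at clamp x = jaw - pad.
- pad (a joint): How far the sprung pad is pushed into the moving jaw, m: 0 free, 0.014 bottomed; spring 0.7 N per mm.
- trigger (a joint): Trigger angle, rad: 0 released (a spring returns it), 0.46 fully squeezed. A pawl under it pushes the jaw by 3.5 mm teeth: some idle bar travel (up to 9 mm), then about 0.5 mm of jaw per mm of bar; a full stroke usually advances the jaw 7 mm, at most 10 mm. The jaw stays while the trigger is let back right to 0 for the next stroke. It takes 5 to 10 N at the bar; the full squeeze is a hard stop.
- trigger_bar (a point): Centre of the trigger's cross bar: round, rubber, 14 mm in diameter, 44 mm long across the clamp (along clamp y), about 110 mm above the table. At rest at clamp x = -79.5 mm; squeezed it swings 21 mm towards the handle, to x = -100.5 mm, about a pivot at clamp x = -90 mm, 65 mm above the table.
- clamp_handle (a point): Point in the middle of the fixed upright rubber handle behind the bar, 111 mm above the table, at clamp x = -119 mm; 12 mm thick along clamp x, 36 mm wide, top 125 mm above the table. Bar and handle measure 52 mm over their outsides at rest, 31 mm fully squeezed. Axes as the clamp's.
- cap_a: Loose red anodised eyepiece cap, 38 mm across, 16 mm tall; origin under its centre. Leave alone.
- cap_b: The other such cap, alike. Leave alone.
- tube: Loose silver extension tube standing on end, 36 mm across, 32 mm tall; origin under its centre. Leave alone.
- eyecup: Loose green rubber eyecup ring, 42 mm across, 20 mm tall; origin under its centre. Leave alone.
Not all that is in view belongs to the job. What is shaped like the part that bears diagonal_socket but purple is not meant.

How it is judged:
By the outcome, as a careful person would: the job done as asked, in the order asked, and still so for the second after the job is handed in, while the arm keeps its last pose, push and grip.
It also fails if it takes over 61 s, if anything falls off the work surface, if the arm or the gripper's body presses on something with over 40 N, if the wrist force passes 120 N, or if a joint passes its speed limit or range.

### The arm

A 6-joint arm with a two-finger parallel gripper is mounted at the origin on the work surface. World frame = base frame: x ahead of the robot, y to its left, z up, the work surface at z = 0. Lengths are in mm, angles in rad, forces in N, time in s.
With the tool pointing down it reaches from about 325 to 850 mm from the base axis. Payload 4.4 kg.
Tool frame: the origin (TCP) lies on the centre line of the jaws, within the pads' length; the fingertips stand 8 mm ahead of it and the grasp point (between the pads) lies 11 mm behind it; z points along the fingers, y is the line along which they close (so a half turn about z gives the same grasp; the last joint's range is limited). The gripper opens to 94 mm and grips with 3 to 60 N. Pads are 16 mm wide; open, the fingers measure 119 mm over their backs; the gripper's body (75 mm by 177 mm) begins 78 mm behind the grasp point.
Start: joints at [-1.264, 0.207, 1.542, -0, 1.393, -0.15], TCP at [253.609, -516.052, 213.447] pointing down, gripper open.
Joint ranges: [-2.73, 2.73], [-0.86, 2.22], [0.23, 2.46], [-1.11, 4.25], [0.08, 2.63], [-2.82, 2.82]. Speed limits (rad/s): [2.79, 2.79, 3.14, 3.14, 3.14, 3.14].

### API

Orientations are given as a rotation vector (axis times angle).
In Python, from workcell import * gives the robot as it stands. The module is installed in compiled form; this text tells all that it offers.
- The arm moves only by the tool servo_tool, never from a script. Its argument "series" is a list of rows, each a list of 7 numbers: the closure, from -1 (fully open) to 1 (shut), then the shift along the tool's x, y, z in cm, then the turn, a rotation vector about the tool's x, y, z in rad. In form: [[claw, x, y, z, ax, ay, az], ...]. A call has 1 to 10 rows; each row shifts and turns the commanded pose from where the row before left it, along the tool's axes as they then stand; what a row does not reach is not made up. A row lasts 1/8 s, in which the tool goes at most 62.5 mm and 10.7 degrees, less where a joint would pass 70% of its speed; a pose out of reach is approached as far as the arm can. A call is refused whole if a number of a shift passes 6.25 or a number of a turn 0.188, either way. A call with a gripper value outside its range is refused whole. The fingers move at their own pace and stop on an object; "grip_force" is the grip in N (left out, the last holds). Time passes only in rows, so rows that do not move let the fingers close. It gives the time, the measured TCP pose, the force, the opening and the grip force at its end, in the units of the state.
- observe(): the state, without advancing time (a new reading comes with each control period).
- snapshot(name): name is "scene" or "top"; returns (picture, depth): 400x640x3 uint8, red, green, blue; 400x640 float32, mm along the optical axis (not along the pixel's ray), 0 where there is no reading.
- camera_info(name): a dict with "intrinsics" (3x3 intrinsics, pixels), "k1" (the pictures are not rectified: a ray, as slopes to the right and down, at radius r is drawn at 1 + k1 r^2 times it, then the intrinsics apply), "R" (3x3) and "t" (3): a world point X has camera coordinates R X + t. Camera axes: x right, y down, z forward; pixel columns grow to the right and rows downward; lengths in mm; the calibration is good to about 2 mm. A picture is of the moment at which its call begins. camera_info takes no time and is no camera call.
- close_job(): hands the job in; it is judged then, once.
The state is a dict: "time_s": time; "qpos": joint angles; "dq": joint speeds; "joint_efforts": joint torques, N m; "tool_pos": TCP position; "eef_rot": TCP orientation; "contact_force": force on the tool from outside, world axes, zero at the start; "torque": the same for the moment, N m; "grip_width": finger opening in mm; "gripper_force": force on a finger pad.
Only numpy, scipy, OpenCV 4.12 (cv2) and the standard library are available. Lean on these libraries where they do the work, as an engineer would, in place of code of your own. Each camera call takes 0.05 s, during which the arm holds its last target. There are 200 camera calls.

## Working session

There is one attempt and no reset: what is moved stays moved. The work goes in short steps, Python scripts to look and compute and a tool call to move; the robot and the scene stay as the last step left them, time stands still between calls to the robot, and variables do not carry over. Pictures are saved under pics/ and viewed, at most 10 in all, crops included, and the job is handed in when it is done.

Besides the shell and the picture viewer there is one more tool, called after ">>>" by a JSON object that holds its "fn" and its "kwargs", one argument or row to a line. servo_tool: Moves the arm, as the interface text tells. Its arguments: {"type":"object","properties":{"series":{"type":"array","items":{"type":"array","items":{"type":"number"}}},"grip_force":{"type":"number"}},"required":["series"]}

```bash
mkdir -p pics
cat > h.py <<'E'
from workcell import *
import numpy as np, cv2
from scipy.spatial.transform import Rotation as Ro
def snap(n,f=None):
    p,d=snapshot(n)
    if f: cv2.imwrite('pics/'+f,p[:,:,::-1])
    return p,d
def cloud(n,d):
    c=camera_info(n);K=np.array(c['intrinsics'],float);k1=c['k1']
    v,u=np.mgrid[0:400,0:640].astype(float)
    q=cv2.undistortPoints(np.stack([u.ravel(),v.ravel()],1)[:,None],K,np.array([k1,0,0,0,0.]))[:,0]
    P=np.c_[q,np.ones(len(q))]*d.ravel()[:,None]
    X=(P-np.array(c['t']))@np.array(c['R'])
    X[d.ravel()<=0]=np.nan
    return X.reshape(400,640,3)
E
python3 - <<'E'
from h import *
for n in('scene','top'):
    p,d=snap(n,n+'1.png'); np.savez(n+'1.npz',p=p,X=cloud(n,d)); c=camera_info(n); print(n,c['k1'],-np.array(c['R']).T@c['t'])
print(observe())
E
```

```text
scene -0.003633465735503291 [ 950.82644835 -115.82005589  724.12766847]
top -0.13599455016104345 [ 359.35297289   -3.18506005 1324.30514   ]
{'time_s': 0.1, 'qpos': array([-1.26450888e+00,  2.07351487e-01,  1.54279879e+00,  1.99273986e-06,
        1.39351007e+00, -1.50510903e-01]), 'dq': array([-2.19384217e-04, -3.34028135e-03, -3.95716230e-03, -9.82881352e-04,
        1.34904233e-04, -1.78948597e-05]), 'joint_efforts': array([-8.78900732e-05, -3.71870863e+01, -2.82293379e+01,  6.99389563e-02,
        3.11139738e-02, -5.26942108e-05]), 'tool_pos': array([ 253.38615505, -515.36318086,  212.40326966]), 'eef_rot': array([-3.05799789e+00, -7.10847565e-01,  2.49484005e-04]), 'contact_force': array([ 0.23321771,  0.48196067, -0.92843845]), 'torque': array([-0.04263843,  0.03237435, -0.06598966]), 'gripper_force': 0.0, 'grip_width': 94.10584906198129}
```

View pics/top1.png

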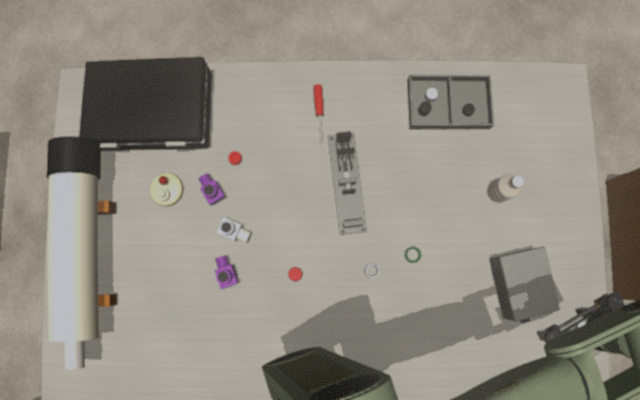

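View pics/scene1.png

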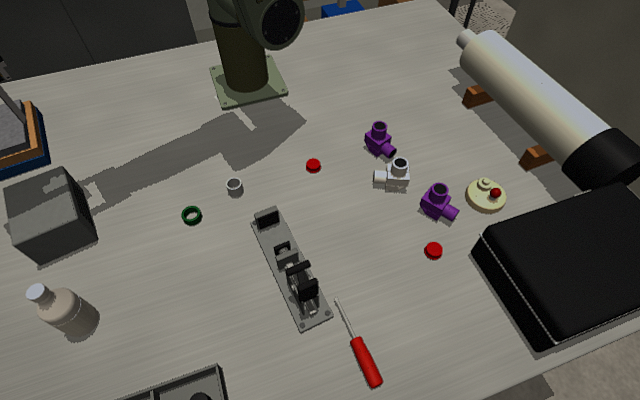

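The top view shows the white diagonal standing at about (230,229), with its nosepiece towards (245,236). The clamp runs from its handle at (345,138) to the fixed jaw at (350,230). In the scene view the diagonal's socket is at (400,163), the clamp's bar at (298,267) and its fixed jaw at (267,217). Next I'll measure them.

Run:
```python
from h import *
for n in('top','scene'):
    z=np.load(n+'1.npz');p=z['p'].astype(int);X=z['X']
    if n=='top': rw=(slice(205,255),slice(205,262)); rc=(slice(120,245),slice(315,380))
    else: rw=(slice(145,200),slice(365,418)); rc=(slice(195,340),slice(235,345))
    x=X[rw].reshape(-1,3);c=p[rw].reshape(-1,3)
    sat=c.max(1)-c.min(1)
    m=(x[:,2]>8)&(sat<45)
    a=x[m]; print(n,'white n',m.sum())
    t=a[a[:,2]>66]; print(' rim n',len(t),'z',np.percentile(t[:,2],[5,50,95]).round(1),'circ',cv2.minEnclosingCircle(t[:,:2].astype(np.float32)))
    for lo,hi in((10,35),(40,52),(60,90)):
        b=a[(a[:,2]>lo)&(a[:,2]<hi)]
        if len(b)>4: print(lo,hi,len(b),b.mean(0).round(1),cv2.minAreaRect(b[:,:2].astype(np.float32)))
    x=X[rc].reshape(-1,3)
    for lo,hi in((6,14),(50,62),(62,85),(100,135)):
        b=x[(x[:,2]>lo)&(x[:,2]<hi)]
        print('clamp',lo,hi,len(b),b.mean(0).round(1),cv2.minAreaRect(b[:,:2].astype(np.float32)))
    g=x[abs(x[:,2])<4]; print('table z',np.median(x[x[:,2]<5][:,2]))
    # zoom pictures
    s=slice
    cr=p[120:300,140:440] if n=='top' else p[130:340,220:470]
    cv2.imwrite(f'pics/{n}z.png',cv2.resize(cr[:,:,::-1].astype(np.uint8),None,fx=2.6 if n=='top' else 2.8,fy=2.6 if n=='top' else 2.8,interpolation=cv2.INTER_CUBIC))
```

```text
top white n 513
 rim n 167 z [72.2 77.4 81.5] circ ((486.51702880859375, 234.31121826171875), 18.192813873291016)
10 35 76 [471.1 202.3  28.2] ((499.7357482910156, 240.32989501953125), (131.87725830078125, 40.02006530761719), 49.996334075927734)
40 52 174 [482.9 226.7  45.6] ((480.8943786621094, 223.55831909179688), (76.86772918701172, 43.73918151855469), 63.8675422668457)
60 90 174 [485.9 234.2  76.4] ((485.974365234375, 235.34349060058594), (31.578279495239258, 34.12641906738281), 87.7482681274414)
clamp 6 14 1694 [592.1 -63.1  10.2] ((611.40283203125, -64.8756103515625), (166.8614044189453, 328.33941650390625), 89.47062683105469)
clamp 50 62 265 [550.5 -69.   56.9] ((594.450927734375, -68.02993774414062), (208.9153289794922, 50.18260955810547), 4.424674034118652)
clamp 62 85 110 [665.6 -56.   73.8] ((596.7393188476562, -64.28327941894531), (209.3162841796875, 37.28727722167969), 7.296302318572998)
clamp 100 135 200 [684.7 -53.7 118.2] ((684.5526123046875, -55.447174072265625), (49.84199142456055, 43.32523727416992), 2.590961456298828)
table z 0.7913468679673065
scene white n 1018

[... 361 characters left out ...]
0 90 233 [489.3 234.7  73.9] ((486.47320556640625, 237.4384765625), (35.11769104003906, 36.997802734375), 20.21951675415039)
clamp 6 14 2322 [620.7 -66.   10.5] ((563.759521484375, -59.513511657714844), (350.5267333984375, 89.26886749267578), 7.136608600616455)
clamp 50 62 435 [560.4 -68.2  55.9] ((601.39404296875, -63.76402282714844), (224.04225158691406, 49.867332458496094), 5.68534517288208)
clamp 62 85 240 [685.6 -56.4  74.4] ((674.0917358398438, -54.65665054321289), (77.48622131347656, 39.96933364868164), 6.747506141662598)
clamp 100 135 482 [688.6 -53.8 116.9] ((684.4763793945312, -52.98014450073242), (53.3260383605957, 44.160919189453125), 7.427417278289795)
table z 0.6117142086628553
```

View pics/scenez.png

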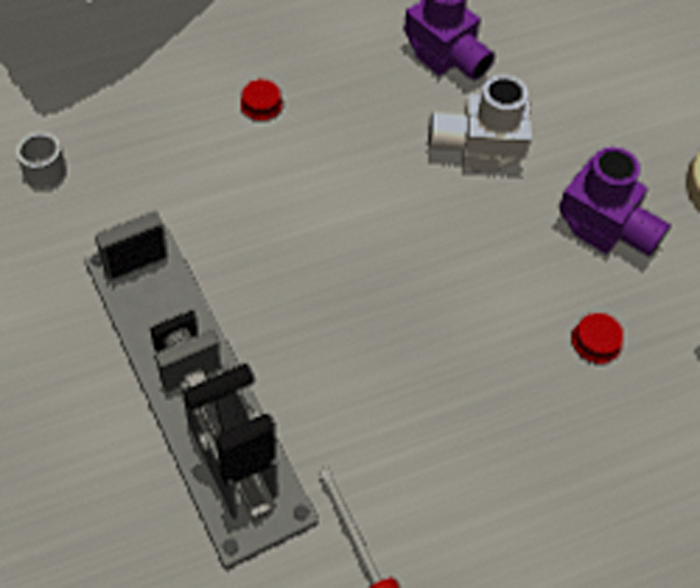

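Run:
```python
from h import *
for n in('top','scene'):
    z=np.load(n+'1.npz');X=z['X'];p=z['p'].astype(int)
    s=(slice(120,245),slice(315,380)) if n=='top' else (slice(195,340),slice(235,345))
    x=X[s].reshape(-1,3);x=x[(x[:,0]<790)&(x[:,0]>450)&(abs(x[:,1]+62)<60)]
    b=x[(x[:,2]>6)&(x[:,2]<14)]
    yaw=np.radians(187)
    for it in range(4):
        ex=np.array([np.cos(yaw),np.sin(yaw)]);ey=np.array([-ex[1],ex[0]])
        u=b[:,:2]@ex;v=b[:,:2]@ey
        U=[];V=[]
        for u0 in np.arange(np.percentile(u,3),np.percentile(u,97),8):
            q=v[(u>=u0)&(u<u0+8)]
            if len(q)>6: 
                lo,hi=q.min(),q.max()
                if 60<hi-lo<78: U.append(u0+4);V.append((lo+hi)/2)
        k=np.polyfit(U,V,1);yaw+=np.arctan(k[0])
    ex=np.array([np.cos(yaw),np.sin(yaw)]);ey=np.array([-ex[1],ex[0]])
    print(n,'bed yaw',np.degrees(yaw),'v mid',np.median(b[:,:2]@ey), np.mean(V),len(V),'u range',np.percentile(b[:,:2]@ex,[.5,1,3,97,99,99.5]).round(1))
    # feature extents in (u,v)
    u=x[:,:2]@ex;v=x[:,:2]@ey;zz=x[:,2]
    for nm,m in(('fixedtop',(zz>54)&(zz<62)&(x[:,0]<540)),('jawtop',(zz>52)&(zz<60)&(x[:,0]>540)&(x[:,0]<640)),('bar',(zz>104)&(zz<120)&(x[:,0]<683)),('handle',(zz>119)&(zz<130)&(x[:,0]>690)),
      ('fixedface',(zz>20)&(zz<52)&(x[:,0]<540)),('padface',(zz>20)&(zz<48)&(x[:,0]>540)&(x[:,0]<640))):
        if m.sum()>3: print(' ',nm,m.sum(),'u',np.percentile(u[m],[2,10,50,90,98]).round(1),'v',np.percentile(v[m],[2,50,98]).round(1),'z',np.median(zz[m]).round(1),'xy',np.median(x[m][:,:2],0).round(1))
    # diagonal: nosepiece direction
    rw=(slice(205,255),slice(205,262)) if n=='top' else (slice(145,200),slice(365,418))
    a=X[rw].reshape(-1,3);c=p[rw].reshape(-1,3)
    a=a[((c.max(1)-c.min(1))<45)&(np.hypot(a[:,0]-486,a[:,1]-236)<85)]
    from scipy.optimize import minimize
    r=a[(a[:,2]>65)&(a[:,2]<82)]
    ctr=np.array(cv2.minEnclosingCircle(r[:,:2].astype(np.float32))[0])
    h=a[(a[:,2]>40)&(a[:,2]<52)];print('  housingtop',cv2.minAreaRect(h[np.hypot(*(h[:,:2]-ctr).T)<36][:,:2].astype(np.float32)))
    d=np.hypot(*(a[:,:2]-ctr).T); nn=a[(d>34)&(d<60)&(a[:,2]>30)&(a[:,2]<44)]
    t=nn[:,:2].mean(0)-ctr
    print('  ctr',ctr,'nose n',len(nn),'top mean',nn.mean(0).round(1),'dir deg',np.degrees(np.arctan2(t[1],t[0])),'zmax',np.percentile(nn[:,2],95))
    f=a[(a[:,2]>8)&(a[:,2]<60)];
```

```text
top bed yaw 185.57267841628294 v mid 116.16857155684372 121.2494117458291 7 u range [-750.2 -742.1 -719.2 -469.5 -465.9 -455.1]
  fixedtop 133 u [-498.1 -496.8 -489.6 -483.  -481.5] v [ 99.2 122.  146.2] z 58.2 xy [498.5 -73.4]
  jawtop 91 u [-629.2 -601.6 -595.  -570.6 -567.9] v [101.  122.9 143.2] z 56.4 xy [604. -65.]
  bar 75 u [-663.1 -661.4 -655.8 -652.1 -650.7] v [ 99.9 120.7 141.9] z 114.8 xy [664.6 -56.2]
  handle 72 u [-700.6 -699.4 -694.8 -689.6 -688.6] v [102.7 119.7 136.5] z 125.1 xy [702.9 -51.5]
  fixedface 25 u [-485.7 -481.9 -481.6 -481.3 -481.1] v [ 99.1 122.3 145.3] z 36.7 xy [491.3 -74.9]
  padface 139 u [-629.3 -628.2 -590.7 -567.2 -566.6] v [104.5 121.1 139.3] z 35.1 xy [599.2 -62.7]
  housingtop ((484.2708435058594, 230.44064331054688), (61.5359001159668, 43.73918151855469), 63.8675422668457)
  ctr [486.51702881 234.31121826] nose n 80 top mean [468.  196.4  36.8] dir deg -116.08991778083546 zmax 41.42662803212886
scene bed yaw 186.280369809779 v mid 141.8466275254023 128.14680960682477 27 u range [-728.4 -727.9 -726.1 -486.8 -472.9 -469.3]
  fixedtop 179 u [-495.5 -494.9 -488.2 -481.2 -479.9] v [104.7 128.5 151.8] z 58.1 xy [499.5 -74.1]
  jawtop 142 u [-600.4 -599.4 -594.8 -589.6 -570.5] v [107.7 128.7 148.9] z 55.9 xy [605.4 -62.9]
  bar 215 u [-662.1 -661.3 -657.3 -651.4 -649.3] v [107.3 128.5 149.6] z 115.6 xy [667.8 -55.8]
  handle 163 u [-700.4 -699.9 -695.8 -690.7 -689.1] v [111.4 128.8 145.3] z 124.9 xy [705.9 -52.2]
  fixedface 204 u [-496.8 -496.2 -495.  -492.3 -487.2] v [104.2 130.1 152.8] z 36.9 xy [506.  -75.1]
  padface 265 u [-627.3 -603.4 -599.1 -571.4 -570. ] v [107.8 129.5 149.7] z 36.4 xy [608.8 -63.7]
  housingtop ((485.3139953613281, 234.3454132080078), (55.70673751831055, 44.8643913269043), 63.671287536621094)
  ctr [485.5211792  237.31245422] nose n 85 top mean [472.1 195.6  36. ] dir deg -107.77548608269342 zmax 39.68222168999389
```

```bash
cat >> h.py <<'E'
O=np.array([586.8,-64.7]); YAW=np.radians(186.3)
ex=np.array([np.cos(YAW),np.sin(YAW)]);ey=np.array([-ex[1],ex[0]])
def cl(x,y): return O+x*ex+y*ey
def plan(tgt,ydeg,claw,step=5.0,pos=None,R=None):
    """rows to the target TCP (mm), tool down, tool y along ydeg (mod 180, nearest)"""
    s=observe(); p=np.array(s['tool_pos'] if pos is None else pos); R=Ro.from_rotvec(s['eef_rot']) if R is None else R
    y=np.array([np.cos(np.radians(ydeg)),np.sin(np.radians(ydeg)),0]); best=None
    for sg in(1,-1):
        T=Ro.from_matrix(np.c_[np.cross(sg*y,[0,0,-1]),sg*y,[0,0,-1]]); w=(R.inv()*T).as_rotvec()
        if best is None or np.linalg.norm(w)<np.linalg.norm(best[1]): best=(T,w)
    T,w=best; D=np.array(tgt)-p
    n=int(max(np.ceil(np.linalg.norm(D)/10/step),np.ceil(np.linalg.norm(w)/.17),1))
    print('q',np.round(s['qpos'],2),'turn',w.round(3),'D',D.round(1),'n',n)
    rows=[]
    for i in range(n):
        Rc=R*Ro.from_rotvec(w*i/n); rows.append([claw,*(Rc.inv().apply(D/n)/10).round(2),*(w/n).round(3)])
    print(str(rows).replace('np.float64','').replace('(','').replace(')','').replace('-0.0,','0,').replace('0.0,','0,'))
    return np.array(tgt),T
E
python3 - <<'E'
from h import *
plan([486,236,150],63.8,-1)
plan([486,236,150],63.8,-1,step=5.9)
E
```

```text
q [-1.26  0.21  1.54  0.    1.39 -0.15] turn [-0.002  0.001  0.914] D [232.6 751.4 -62.4] n 16
[[-1, 3.38, -3.57, 0.4, 0, 0, 0.057], [-1, 3.17, -3.76, 0.4, 0, 0, 0.057], [-1, 2.95, -3.93, 0.4, 0, 0, 0.057], [-1, 2.72, -4.1, 0.4, 0, 0, 0.057], [-1, 2.48, -4.24, 0.4, 0, 0, 0.057], [-1, 2.23, -4.38, 0.4, 0, 0, 0.057], [-1, 1.98, -4.5, 0.4, 0, 0, 0.057], [-1, 1.72, -4.61, 0.4, 0, 0, 0.057], [-1, 1.45, -4.7, 0.39, 0, 0, 0.057], [-1, 1.18, -4.77, 0.39, 0, 0, 0.057], [-1, 0.91, -4.83, 0.39, 0, 0, 0.057], [-1, 0.63, -4.88, 0.39, 0, 0, 0.057], [-1, 0.35, -4.9, 0.39, 0, 0, 0.057], [-1, 0.07, -4.92, 0.39, 0, 0, 0.057], [-1, -0.21, -4.91, 0.39, 0, 0, 0.057], [-1, -0.49, -4.89, 0.39, 0, 0, 0.057]]
q [-1.26  0.21  1.54  0.    1.39 -0.15] turn [-0.002  0.001  0.914] D [232.6 751.4 -62.4] n 14
[[-1, 3.86, -4.08, 0.46, 0, 0, 0.065], [-1, 3.58, -4.33, 0.45, 0, 0, 0.065], [-1, 3.29, -4.55, 0.45, 0, 0, 0.065], [-1, 2.99, -4.76, 0.45, 0, 0, 0.065], [-1, 2.67, -4.94, 0.45, 0, 0, 0.065], [-1, 2.34, -5.1, 0.45, 0, 0, 0.065], [-1, 2.01, -5.25, 0.45, 0, 0, 0.065], [-1, 1.66, -5.37, 0.45, 0, 0, 0.065], [-1, 1.31, -5.46, 0.45, 0, 0, 0.065], [-1, 0.95, -5.54, 0.45, 0, 0, 0.065], [-1, 0.58, -5.59, 0.45, 0, 0, 0.065], [-1, 0.22, -5.61, 0.45, 0, 0, 0.065], [-1, -0.15, -5.62, 0.45, 0, 0, 0.065], [-1, -0.51, -5.59, 0.45, 0, 0, 0.065]]
```

>>> {"fn": "servo_tool", "kwargs": {
  "series": [
    [-1,3.38,-3.57,0.4,0,0,0.057],
    [-1,3.17,-3.76,0.4,0,0,0.057],
    [-1,2.95,-3.93,0.4,0,0,0.057],
    [-1,2.72,-4.1,0.4,0,0,0.057],
    [-1,2.48,-4.24,0.4,0,0,0.057],
    [-1,2.23,-4.38,0.4,0,0,0.057],
    [-1,1.98,-4.5,0.4,0,0,0.057],
    [-1,1.72,-4.61,0.4,0,0,0.057],
    [-1,1.45,-4.7,0.39,0,0,0.057],
    [-1,1.18,-4.77,0.39,0,0,0.057]
  ]
}}

```text
time_s: 1.35
tool_pos: [398.8, -44.7, 173.4]
eef_rot: [3.136, -0.181, 0.0]
contact_force: [0.2, -0.1, -0.5]
grip_width: 93.8
gripper_force: 0.0
```

>>> {"fn": "servo_tool", "kwargs": {
  "series": [
    [-1,0.91,-4.83,0.39,0,0,0.057],
    [-1,0.63,-4.88,0.39,0,0,0.057],
    [-1,0.35,-4.9,0.39,0,0,0.057],
    [-1,0.07,-4.92,0.39,0,0,0.057],
    [-1,-0.21,-4.91,0.39,0,0,0.057],
    [-1,-0.49,-4.89,0.39,0,0,0.057],
    [-1,0,0,0,0,0,0],
    [-1,0,0,0,0,0,0]
  ]
}}

```text
time_s: 2.35
tool_pos: [484.9, 235.0, 149.6]
eef_rot: [3.059, -0.707, -0.002]
contact_force: [0.2, -0.6, -0.5]
grip_width: 93.7
gripper_force: 0.0
```

Run:
```python
from h import *
p,d=snap('scene','s2.png')
plan([486,236,57],63.8,-1,step=3)
p=p[120:240,320:480]; cv2.imwrite('pics/s2z.png',cv2.resize(p[:,:,::-1],None,fx=4,fy=4))
```

```text
q [ 0.29  0.19  1.7  -0.    1.25  2.32] turn [0.001 0.001 0.002] D [  1.    1.4 -92.8] n 4
[[-1, 0.01, -0.05, 2.32, 0, 0, 0.0], [-1, 0.01, -0.05, 2.32, 0, 0, 0.0], [-1, 0.01, -0.04, 2.32, 0, 0, 0.0], [-1, 0.01, -0.04, 2.32, 0, 0, 0.0]]
```

View pics/s2z.png

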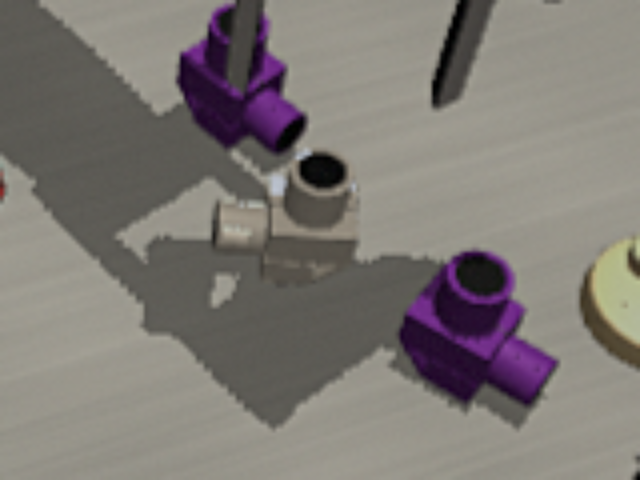

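The open fingers sit either side of the white socket (tips at about (240,85) and (440,100) in the crop), with the diagonal between them. I'll descend and grip.

>>> {"fn": "servo_tool", "kwargs": {
  "series": [
    [-1,0.01,-0.05,2.32,0,0,0],
    [-1,0.01,-0.05,2.32,0,0,0],
    [-1,0.01,-0.04,2.32,0,0,0],
    [-1,0.01,-0.04,2.32,0,0,0],
    [-1,0,0,0,0,0,0],
    [0.7,0,0,0,0,0,0],
    [0.7,0,0,0,0,0,0],
    [0.7,0,0,0,0,0,0],
    [0.7,0,0,0,0,0,0],
    [0.7,0,0,0,0,0,0]
  ],
  "grip_force": 20
}}

```text
time_s: 3.65
tool_pos: [486.8, 237.1, 57.6]
eef_rot: [-3.061, 0.709, -0.0]
contact_force: [0.5, 0.9, -0.5]
grip_width: 47.7
gripper_force: 0.0
```

>>> {"fn": "servo_tool", "kwargs": {
  "series": [
    [0.7,0,0,0,0,0,0],
    [0.7,0,0,0,0,0,0],
    [0.7,0,0,0,0,0,0]
  ]
}}

```text
time_s: 4.03
tool_pos: [486.7, 237.0, 57.4]
eef_rot: [3.061, -0.709, -0.0]
contact_force: [-0.3, -0.8, 0.4]
grip_width: 35.6
gripper_force: 20.0
```

Run:
```python
from h import *
s=observe(); up=np.array(s['tool_pos'])+[0,0,80]
print(cl(55,0))
plan([*cl(55,0),142],YAW*180/np.pi-90,.7,pos=up)
```

```text
[532.13214745 -70.73538711]
q [0.29 0.32 1.76 0.   1.07 2.32] turn [ 0.     0.    -0.565] D [  45.4 -307.8    4.6] n 7
[[0.7, 2.52, 3.66, -0.07, 0, 0, -0.081], [0.7, 2.21, 3.85, -0.07, 0, 0, -0.081], [0.7, 1.89, 4.02, -0.07, 0, 0, -0.081], [0.7, 1.56, 4.16, -0.07, 0, 0, -0.081], [0.7, 1.22, 4.27, -0.07, 0, 0, -0.081], [0.7, 0.87, 4.36, -0.07, 0, 0, -0.081], [0.7, 0.52, 4.41, -0.07, 0, 0, -0.081]]
```

>>> {"fn": "servo_tool", "kwargs": {
  "series": [
    [0.7,0,0,-3,0,0,0],
    [0.7,0,0,-5,0,0,0],
    [0.7,2.52,3.66,-0.07,0,0,-0.081],
    [0.7,2.21,3.85,-0.07,0,0,-0.081],
    [0.7,1.89,4.02,-0.07,0,0,-0.081],
    [0.7,1.56,4.16,-0.07,0,0,-0.081],
    [0.7,1.22,4.27,-0.07,0,0,-0.081],
    [0.7,0.87,4.36,-0.07,0,0,-0.081],
    [0.7,0.52,4.41,-0.07,0,0,-0.081],
    [0.7,0,0,0,0,0,0]
  ]
}}

```text
time_s: 5.28
tool_pos: [532.6, -73.4, 142.2]
eef_rot: [3.136, 0.169, 0.0]
contact_force: [0.4, 0.5, -0.9]
grip_width: 35.7
gripper_force: 20.0
```

>>> {"fn": "servo_tool", "kwargs": {
  "series": [
    [0.7,0,0,0,0,0,0],
    [0.7,0,0,0,0,0,0]
  ]
}}

```text
time_s: 5.52
tool_pos: [531.9, -69.4, 142.0]
eef_rot: [-3.136, -0.177, 0.001]
contact_force: [-0.3, -0.5, -1.2]
grip_width: 35.7
gripper_force: 20.0
```

Run:
```python
from h import *
s=observe();print(s['tool_pos'],s['contact_force'],s['grip_width'])
p,d=snap('scene'); np.savez('s3.npz',p=p,X=cloud('scene',d))
X=cloud('scene',d)[130:340,200:360];q=p[130:340,200:360].astype(int)
cv2.imwrite('pics/s3z.png',cv2.resize(p[130:340,200:360][:,:,::-1],None,fx=2.8,fy=2.8))
m=(X[...,2]>76)&(X[...,2]<124)&(q.max(2)-q.min(2)<45)&(abs(X[...,0]-532)<60)&(abs(X[...,1]+80)<70)
x=X[m];uv=np.c_[(x[:,:2]-O)@ex,(x[:,:2]-O)@ey]
for lo in range(76,124,6):
    k=(x[:,2]>=lo)&(x[:,2]<lo+6); 
    if k.sum()>3: print(lo,k.sum(),'u',np.percentile(uv[k,0],[3,50,97]).round(1),'v',np.percentile(uv[k,1],[3,50,97]).round(1))
# rear (camera side) cheek: fit u = a+b v for housing points facing +x world (clamp -x)
k=(x[:,2]>90)&(x[:,2]<118)&(uv[:,1]>-20)&(uv[:,1]<20)
h=uv[k];h=h[h[:,0]<45]
if len(h)>10: 
    f=np.polyfit(h[:,1],h[:,0],1);print('cheek n',len(h),f,'res',np.std(h[:,0]-np.polyval(f,h[:,1])))
```

```text
[531.91948064 -69.35133339 142.01268138] [-0.31629623 -0.50761626 -1.1666472 ] 35.687584409813525
82 6 u [33.5 35.  35.6] v [-5.4  1.5 16.8]
88 36 u [33.4 34.7 41.4] v [-10.6   4.4  23.2]
94 46 u [33.1 34.4 40.3] v [-16.6   3.2  22.6]
100 52 u [33.1 35.3 52.4] v [-21.6  15.6  51.6]
106 71 u [33.4 36.4 42.2] v [-22.9  22.1  51.1]
112 99 u [33.3 36.2 50.6] v [-23.2  20.6  51.7]
118 187 u [33.6 47.2 64.3] v [-20.6  33.6  51.1]
cheek n 159 [-0.07882917 34.90899354] res 1.2297189489292304
```

View pics/s3z.png

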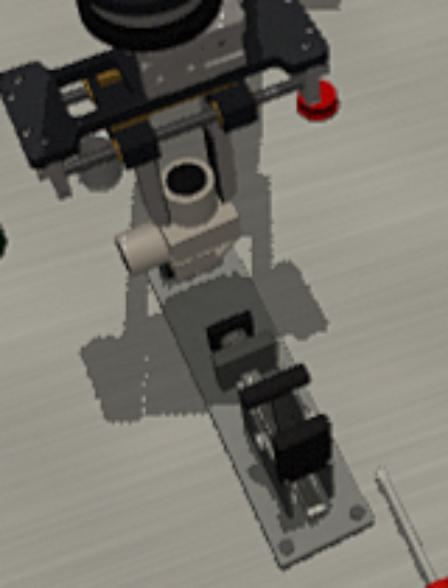

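The diagonal hangs upright at (185,215) in the crop, over the bed in front of the fixed jaw, with its nosepiece to the left. I'll check the cheek's angle.

Run:
```python
from h import *
z=np.load('s3.npz');X=z['X'][130:340,200:360];q=z['p'][130:340,200:360].astype(int)
x=X[(q.max(2)-q.min(2)<45)];u=(x[:,:2]-O)@ex;v=(x[:,:2]-O)@ey;zz=x[:,2]
from scipy.optimize import least_squares
for lo,hi in((86,104),(104,126),(86,126)):
    k=(zz>lo)&(zz<hi)&(u>28)&(u<42)&(abs(v)<22)
    r=least_squares(lambda t:t[0]+t[1]*v[k]+t[2]*(zz[k]-105)-u[k],[34,0,0],loss='soft_l1',f_scale=.4)
    print(lo,k.sum(),r.x, 'med |res|',np.median(abs(r.fun)))
k=(zz>88)&(zz<124)&(u>28)&(u<42)&(v>-30)&(v<26)
for a in range(-24,26,6):
    j=k&(v>=a)&(v<a+6)
    if j.any(): print(a,j.sum(),np.percentile(u[j],[5,25,50]).round(1))
```

```text
86 98 [ 3.48456255e+01 -7.91684051e-02 -6.86737373e-03] med |res| 0.4540305762841861
104 139 [ 3.46379647e+01 -3.81591286e-02 -1.38234257e-02] med |res| 0.46291481645774013
86 237 [ 3.46349753e+01 -5.06547782e-02 -1.19166893e-02] med |res| 0.49662073213836067
-24 22 [34.4 34.9 35.4]
-18 25 [34.2 35.  35.4]
-12 30 [34.  34.7 35.2]
-6 33 [33.6 34.1 34.7]
0 32 [33.1 34.1 34.4]
6 35 [33.  33.7 34.1]
12 31 [32.7 33.4 33.8]
18 38 [33.1 33.7 34.2]
24 4 [40.3 40.4 40.6]
```

>>> {"fn": "servo_tool", "kwargs": {
  "series": [
    [0.7,0.15,0.07,0,0,0,0.042],
    [0.7,0,0,2,0,0,0],
    [0.7,0,0,2,0,0,0],
    [0.7,0,0,1.5,0,0,0],
    [0.7,0,0,1,0,0,0],
    [0.7,0,0,0.5,0,0,0],
    [0.7,0,0,0.2,0,0,0],
    [0.7,0,0,0,0,0,0],
    [0.7,0,0,0,0,0,0]
  ]
}}

```text
time_s: 6.7
tool_pos: [534.4, -71.3, 70.9]
eef_rot: [3.139, 0.109, 0.002]
contact_force: [-0.0, 0.1, -1.5]
grip_width: 35.8
gripper_force: 20.0
```

>>> {"fn": "servo_tool", "kwargs": {
  "series": [
    [0.7,0,0,0.1,0,0,0],
    [0.7,0,0,0.1,0,0,0],
    [0.7,0,0,0,0,0,0],
    [0.7,0,0,0,0,0,0]
  ]
}}

```text
time_s: 7.2
tool_pos: [533.9, -71.1, 68.3]
eef_rot: [-3.14, -0.11, 0.0]
contact_force: [-0.2, -0.4, -1.2]
grip_width: 36.1
gripper_force: 20.0
```

>>> {"fn": "servo_tool", "kwargs": {
  "series": [
    [0.7,0,0,0.06,0,0,0],
    [0.7,0,0,0.04,0,0,0],
    [0.7,0,0,0,0,0,0],
    [0.7,0,0,0,0,0,0]
  ]
}}

```text
time_s: 7.7
tool_pos: [534.0, -71.1, 67.4]
eef_rot: [3.14, 0.11, 0.0]
contact_force: [0.4, 0.2, -0.5]
grip_width: 35.7
gripper_force: 20.0
```

>>> {"fn": "servo_tool", "kwargs": {
  "series": [
    [0.7,0,0,0.03,0,0,0],
    [-0.6,0,0,0,0,0,0],
    [-0.6,0,0,0,0,0,0],
    [-0.6,0,0,0,0,0,0],
    [-0.6,0,0,0,0,0,0],
    [-0.6,0,0,-1.5,0,0,0],
    [-0.6,0,0,-5,0,0,0],
    [-0.6,0,0,-5,0,0,0],
    [-0.6,0,0,0,0,0,0],
    [-0.6,0,0,0,0,0,0]
  ]
}}

```text
time_s: 8.95
tool_pos: [533.8, -71.1, 182.5]
eef_rot: [3.139, 0.11, 0.001]
contact_force: [0.2, 0.6, -0.8]
grip_width: 74.9
gripper_force: 0.0
```

```bash
cat >> h.py <<'E'
def meas(tag,x0=200,x1=360,y0=130,y1=340):
    p,d=snap('scene'); X=cloud('scene',d)[y0:y1,x0:x1];q=p[y0:y1,x0:x1].astype(int)
    cv2.imwrite(f'pics/{tag}.png',cv2.resize(p[y0:y1,x0:x1][:,:,::-1],None,fx=2.8,fy=2.8))
    x=X.reshape(-1,3);c=q.reshape(-1,3);u=(x[:,:2]-O)@ex;v=(x[:,:2]-O)@ey;z=x[:,2]
    np.savez(tag+'.npz',u=u,v=v,z=z,c=c)
    g=(abs(v)<16)&(z>52)&(z<59)&(u>-45)&(u<58)
    h,e=np.histogram(u[g],np.arange(-45,60,3)); print('jaw-top hist',dict(zip(e[:-1].astype(int),h)))
    k=(z>18)&(z<54)&(u>26)&(u<46)&(abs(v)<20)&(c.min(1)>60)
    if k.sum()>8:
        f=np.polyfit(v[k],u[k],1);print('cheek u',np.percentile(u[k],[10,50]).round(1),'slope',f[0].round(3),k.sum())
    k=(z>62)&(z<92)&(u>25)&(u<85)&(abs(v)<40)&(c.min(1)>60)
    if k.sum()>8: print('socket u',np.percentile(u[k],[2,98]).round(1),'v',np.percentile(v[k],[2,98]).round(1),'z',np.percentile(z[k],98).round(1))
    k=(z>15)&(z<52)&(u>35)&(u<80)&(abs(v)<60)&(c.min(1)>60)
    if k.sum()>8: print('body v',np.percentile(v[k],[1,99]).round(1))
E
python3 -c "
from h import *
meas('s4')
s=observe();print(s['tool_pos'],s['eef_rot'])
T=[*cl(-109,0),s['tool_pos'][2]+20]
plan(T,6.3,-1)
"
```

```text
jaw-top hist {np.int64(-45): np.int64(0), np.int64(-42): np.int64(0), np.int64(-39): np.int64(0), np.int64(-36): np.int64(0), np.int64(-33): np.int64(0), np.int64(-30): np.int64(0), np.int64(-27): np.int64(4), np.int64(-24): np.int64(29), np.int64(-21): np.int64(25), np.int64(-18): np.int64(24), np.int64(-15): np.int64(18), np.int64(-12): np.int64(2), np.int64(-9): np.int64(0), np.int64(-6): np.int64(0), np.int64(-3): np.int64(0), np.int64(0): np.int64(0), np.int64(3): np.int64(1), np.int64(6): np.int64(2), np.int64(9): np.int64(1), np.int64(12): np.int64(0), np.int64(15): np.int64(0), np.int64(18): np.int64(0), np.int64(21): np.int64(0), np.int64(24): np.int64(0), np.int64(27): np.int64(0), np.int64(30): np.int64(13), np.int64(33): np.int64(26), np.int64(36): np.int64(21), np.int64(39): np.int64(8), np.int64(42): np.int64(5), np.int64(45): np.int64(0), np.int64(48): np.int64(0), np.int64(51): np.int64(0), np.int64(54): np.int64(0)}
cheek u [31.8 32.8] slope -0.017 161
socket u [36.1 70.1] v [-15.3  17.7] z 88.5
body v [-9.  53.8]
[533.03152829 -70.87522962 181.26373405] [-3.13915653e+00 -1.09556170e-01  2.66648261e-03]
q [-0.29  0.16  1.67 -0.    1.32  1.21] turn [1.000e-03 2.000e-03 1.531e+00] D [162.1  18.1  20. ] n 10
[[-1, 1.63, -0.07, -0.2, 0, 0, 0.153], [-1, 1.6, -0.32, -0.2, 0, 0, 0.153], [-1, 1.53, -0.56, -0.2, 0, 0, 0.153], [-1, 1.43, -0.78, -0.2, 0, 0, 0.153], [-1, 1.29, -0.99, -0.2, 0, 0, 0.153], [-1, 1.13, -1.18, -0.2, 0, 0, 0.153], [-1, 0.94, -1.34, -0.2, 0, 0, 0.153], [-1, 0.72, -1.46, -0.2, 0, 0, 0.153], [-1, 0.49, -1.56, -0.2, 0, 0, 0.153], [-1, 0.25, -1.61, -0.2, 0, 0, 0.153]]
```

View pics/s4.png

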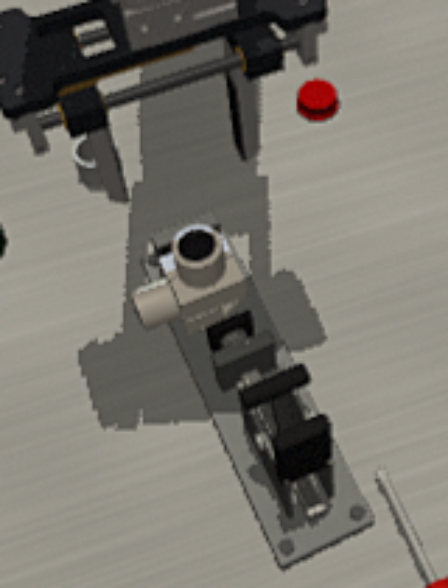

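The diagonal stands free on the bed, socket up at about (200,245) in the crop, between the pads, with its nosepiece to the left. It is about 1 mm off centre. Now the trigger: I'll turn the tool the other way so the last joint stays clear of its limit.

```bash
sed -i 's/def plan(tgt,ydeg,claw,step=5.0,pos=None,R=None):/def plan(tgt,ydeg,claw,step=5.0,pos=None,R=None,sgs=(1,-1)):/; s/for sg in(1,-1):/for sg in sgs:/' h.py
python3 -c "
from h import *
plan([*cl(-109,0),200],6.3,-1,sgs=(-1,))
plan([*cl(-109,0),200],6.3,-1,sgs=(1,))
"
```

```text
q [-0.29  0.16  1.67 -0.    1.32  1.21] turn [1.000e-03 2.000e-03 1.531e+00] D [162.1  18.1  18.7] n 10
[[-1, 1.63, -0.07, -0.19, 0, 0, 0.153], [-1, 1.6, -0.32, -0.19, 0, 0, 0.153], [-1, 1.53, -0.56, -0.19, 0, 0, 0.153], [-1, 1.43, -0.78, -0.19, 0, 0, 0.153], [-1, 1.29, -0.99, -0.19, 0, 0, 0.153], [-1, 1.13, -1.18, -0.19, 0, 0, 0.153], [-1, 0.94, -1.34, -0.19, 0, 0, 0.153], [-1, 0.72, -1.46, -0.19, 0, 0, 0.153], [-1, 0.49, -1.56, -0.19, 0, 0, 0.153], [-1, 0.25, -1.61, -0.19, 0, 0, 0.153]]
q [-0.29  0.16  1.67 -0.    1.32  1.21] turn [-2.000e-03  1.000e-03 -1.611e+00] D [162.1  18.1  18.7] n 10
[[-1, 1.63, -0.07, -0.19, 0, 0, -0.161], [-1, 1.62, 0.19, -0.19, 0, 0, -0.161], [-1, 1.57, 0.45, -0.19, 0, 0, -0.161], [-1, 1.47, 0.7, -0.19, 0, 0, -0.161], [-1, 1.34, 0.92, -0.19, 0, 0, -0.161], [-1, 1.18, 1.13, -0.19, 0, 0, -0.161], [-1, 0.98, 1.3, -0.19, 0, 0, -0.161], [-1, 0.76, 1.44, -0.19, 0, 0, -0.161], [-1, 0.52, 1.55, -0.19, 0, 0, -0.161], [-1, 0.26, 1.61, -0.19, 0, 0, -0.161]]
```

>>> {"fn": "servo_tool", "kwargs": {
  "series": [
    [-1,1.63,-0.07,-0.19,0,0,-0.161],
    [-1,1.62,0.19,-0.19,0,0,-0.161],
    [-1,1.57,0.45,-0.19,0,0,-0.161],
    [-1,1.47,0.7,-0.19,0,0,-0.161],
    [-1,1.34,0.92,-0.19,0,0,-0.161],
    [-1,1.18,1.13,-0.19,0,0,-0.161],
    [-1,0.98,1.3,-0.19,0,0,-0.161],
    [-1,0.76,1.44,-0.19,0,0,-0.161],
    [-1,0.52,1.55,-0.19,0,0,-0.161],
    [-1,0.26,1.61,-0.19,0,0,-0.161]
  ]
}}

```text
time_s: 10.25
tool_pos: [695.0, -52.7, 198.1]
eef_rot: [-2.088, -2.341, 0.004]
contact_force: [0.1, 0.3, -0.5]
grip_width: 94.1
gripper_force: 0.0
```

>>> {"fn": "servo_tool", "kwargs": {
  "series": [
    [-1,0,0,0,0,0,0],
    [-1,0,0,0,0,0,0]
  ]
}}

```text
time_s: 10.5
tool_pos: [694.7, -52.9, 199.3]
eef_rot: [-2.098, -2.335, 0.003]
contact_force: [1.0, -0.0, 0.5]
grip_width: 94.1
gripper_force: 0.0
```

```bash
python3 -c "
from h import *
plan([*cl(-109,0),101],6.3,-1,step=4)
p,d=snap('scene','s5f.png')
p,d=snap('top','t5f.png')
a=cv2.imread('pics/s5f.png')[130:360,200:420];b=cv2.imread('pics/t5f.png')[100:330,240:460]
cv2.imwrite('pics/s5.png',cv2.resize(np.hstack([a,b]),None,fx=1.8,fy=1.8))
"
```

```text
q [-0.2   0.47  1.22 -0.    1.45 -0.31] turn [-0.003 -0.001 -0.003] D [  0.4   0.2 -98.3] n 3
[[-1, 0, 0.03, 3.28, -0.001, 0, -0.001], [-1, 0, 0.02, 3.28, -0.001, 0, -0.001], [-1, 0, 0.02, 3.28, -0.001, 0, -0.001]]
```

View pics/s5.png

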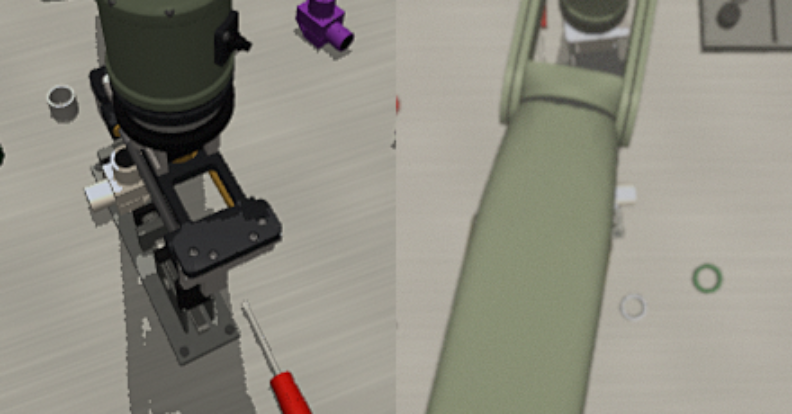

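Left half (scene): the gripper is above the clamp handle, with the diagonal's nosepiece visible at (97,195) and part of the jaw at (150,230). In the right half (top), the arm covers the clamp. I'll descend over the bar and handle.

>>> {"fn": "servo_tool", "kwargs": {
  "series": [
    [-1,0,0.02,3.28,0,0,0],
    [-1,0,0.02,3.28,0,0,0],
    [-1,0,0.02,2.5,0,0,0],
    [-1,0,0,0.78,0,0,0],
    [-0.6,0,0,0,0,0,0],
    [-0.6,0,0,0,0,0,0],
    [-0.6,0,0,0,0,0,0]
  ],
  "grip_force": 25
}}

```text
time_s: 11.48
tool_pos: [696.7, -53.3, 104.4]
eef_rot: [2.097, 2.338, -0.0]
contact_force: [-3.2, 0.2, 2.8]
grip_width: 75.7
gripper_force: 1.4
```

```bash
python3 -c "
from h import *
s=observe(); print(s['tool_pos'],(s['tool_pos'][:2]-O)@ex,(s['tool_pos'][:2]-O)@ey)
meas('s6')
z=np.load('s6.npz');u,v,zz=z['u'],z['v'],z['z']
for nm,k in(('bar',(zz>103)&(zz<120)&(u>-100)&(u<-60)),('jaw',(zz>20)&(zz<54)&(u>-40)&(u<25)&(abs(v)<24)),('pad',(zz>20)&(zz<52)&(u>2)&(u<30)&(abs(v)<24))):
  if k.sum(): print(nm,k.sum(),np.percentile(u[k],[2,25,50,75,98]).round(1),np.percentile(v[k],[2,98]).round(1))
"
```

```text
[696.72634008 -53.28929356 104.40604442] -110.51463602327179 0.7208945235464065
jaw-top hist {np.int64(-45): np.int64(0), np.int64(-42): np.int64(0), np.int64(-39): np.int64(0), np.int64(-36): np.int64(0), np.int64(-33): np.int64(0), np.int64(-30): np.int64(0), np.int64(-27): np.int64(1), np.int64(-24): np.int64(5), np.int64(-21): np.int64(5), np.int64(-18): np.int64(3), np.int64(-15): np.int64(3), np.int64(-12): np.int64(1), np.int64(-9): np.int64(0), np.int64(-6): np.int64(0), np.int64(-3): np.int64(0), np.int64(0): np.int64(0), np.int64(3): np.int64(1), np.int64(6): np.int64(0), np.int64(9): np.int64(0), np.int64(12): np.int64(0), np.int64(15): np.int64(0), np.int64(18): np.int64(0), np.int64(21): np.int64(0), np.int64(24): np.int64(0), np.int64(27): np.int64(0), np.int64(30): np.int64(0), np.int64(33): np.int64(0), np.int64(36): np.int64(0), np.int64(39): np.int64(0), np.int64(42): np.int64(0), np.int64(45): np.int64(0), np.int64(48): np.int64(0), np.int64(51): np.int64(0), np.int64(54): np.int64(0)}
cheek u [32.1 32.3] slope 0.005 12
body v [25.8 54. ]
bar 61 [-87.3 -86.3 -85.4 -83.9 -76.7] [-21.6  21.4]
jaw 93 [-24.1 -23.2 -22.1   4.4   7.4] [ 8.1 21.5]
pad 33 [3.3 4.4 5.2 6.4 8.1] [ 8.5 16.6]
```

View pics/s6.png

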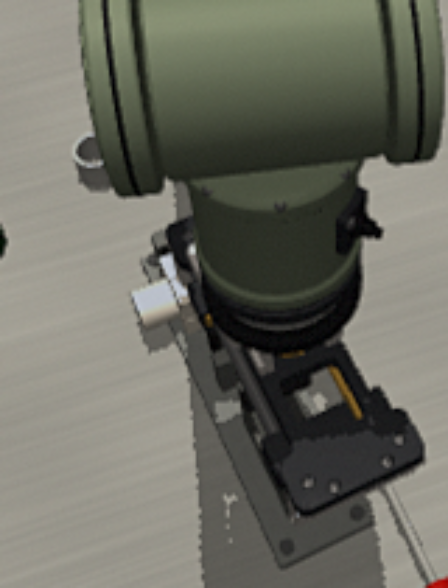

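The scene view shows the gripper straddling the bar and handle. The jaw's left strip (around (228,405) in the crop) and the nosepiece at (155,300) remain visible, so I can follow the jaw between strokes. First stroke:

>>> {"fn": "servo_tool", "kwargs": {
  "series": [
    [-0.72,0,0,0,0,0,0],
    [-0.72,0,0,0,0,0,0],
    [0.19,0,0,0,0,0,0],
    [0.19,0,0,0,0,0,0],
    [0.19,0,0,0,0,0,0],
    [0.19,0,0,0,0,0,0],
    [0.19,0,0,0,0,0,0],
    [0.19,0,0,0,0,0,0]
  ]
}}

```text
time_s: 12.52
tool_pos: [693.8, -53.3, 102.7]
eef_rot: [-2.094, -2.336, 0.007]
contact_force: [-7.9, -1.6, 6.7]
grip_width: 37.8
gripper_force: 4.6
```

```bash
cat >> h.py <<'E'
def jawm(tag):
    s=observe(); print('tcp u,v,z',((s['tool_pos'][:2]-O)@ex).round(1),((s['tool_pos'][:2]-O)@ey).round(1),s['tool_pos'][2].round(1),'F',s['contact_force'].round(1),'w',round(float(s['grip_width']),1),'gf',s['gripper_force'],'t',s['time_s'])
    A=[]
    for i in range(2):
        p,d=snap('scene',tag+'.png'); x=cloud('scene',d)[130:340,200:360].reshape(-1,3);c=p[130:340,200:360].reshape(-1,3)
        A.append(np.c_[(x[:,:2]-O)@ex,(x[:,:2]-O)@ey,x[:,2],c])
    a=np.vstack(A);np.save(tag+'.npy',a);u,v,z=a[:,0],a[:,1],a[:,2];mn=a[:,3:].min(1)
    for nm,k in(('jaw',(z>18)&(z<58)&(u>-30)&(u<29)&(abs(v)<24)),('jawtop',(z>53.5)&(z<58.5)&(u>-30)&(u<40)&(v<24)&(v>4)),('bar',(z>103)&(z<120)&(u>-112)&(u<-60)&(abs(v)<24)),('cheek',(z>20)&(z<50)&(u>29)&(u<44)&(abs(v)<21)&(mn>60)),('nose',(z>28)&(z<46)&(v>30)&(v<58)&(u>30)&(u<80)&(mn>60))):
        if k.sum()>3: print(nm,k.sum(),'u',np.percentile(u[k],[2,10,25,50,75,90,98]).round(1),'v',np.percentile(v[k],[2,98]).round(1))
E
python3 -c "
from h import *
jawm('j1')"
```

```text
tcp u,v,z -107.7 0.4 102.7 F [-7.9 -1.6  6.7] w 37.8 gf 4.60706836078316 t 12.525
jaw 156 u [-18.2 -18.  -17.5 -17.  -16.   -9.4  14.1] v [ 7.6 21.4]
jawtop 82 u [-17.7 -16.4  -9.2  33.6  36.8  38.6  40. ] v [11.  23.4]
cheek 51 u [31.4 32.1 32.5 32.9 33.3 33.7 34.3] v [10.4 20.5]
nose 184 u [38.8 39.6 40.3 42.  45.  58.3 67.2] v [30.5 53.9]
```

>>> {"fn": "servo_tool", "kwargs": {
  "series": [
    [-0.72,0,0,0,0,0,0],
    [-0.72,0,0,0,0,0,0],
    [-0.72,0,0,0,0,0,0],
    [-0.72,0,0,0,0,0,0],
    [-0.72,0,0,0,0,0,0],
    [0.19,0,0,0,0,0,0],
    [0.19,0,0,0,0,0,0],
    [0.19,0,0,0,0,0,0],
    [0.19,0,0,0,0,0,0],
    [0.19,0,0,0,0,0,0]
  ]
}}

```text
time_s: 13.88
tool_pos: [694.3, -53.4, 103.2]
eef_rot: [-2.095, -2.337, 0.007]
contact_force: [-8.6, -0.6, 6.6]
grip_width: 39.0
gripper_force: 4.6
```

>>> {"fn": "servo_tool", "kwargs": {
  "series": [
    [0.19,0,0,0,0,0,0],
    [-0.72,0,0,0,0,0,0],
    [-0.72,0,0,0,0,0,0],
    [-0.72,0,0,0,0,0,0],
    [-0.72,0,0,0,0,0,0],
    [-0.72,0,0,0,0,0,0]
  ]
}}

```text
time_s: 14.62
tool_pos: [696.9, -52.7, 102.5]
eef_rot: [2.097, 2.339, 0.001]
contact_force: [-0.0, 0.3, -0.0]
grip_width: 80.5
gripper_force: 0.0
```

```bash
python3 -c "
from h import *
jawm('j2')"
```

```text
tcp u,v,z -110.8 0.2 102.5 F [-0.   0.3 -0. ] w 80.5 gf 0.0 t 14.625
jaw 220 u [-11.3 -10.7 -10.2  -9.4  -3.5  17.2  18.9] v [ 8.  21.4]
jawtop 85 u [-10.4  -9.8  -7.4  -3.8  32.5  36.8  39.6] v [10.6 23.4]
bar 86 u [-85.9 -85.5 -84.9 -84.3 -81.  -76.7 -74.2] v [-20.7  21.5]
cheek 33 u [32.  32.2 32.5 33.  33.3 33.5 33.8] v [16.  20.9]
nose 191 u [38.9 39.4 40.2 42.1 45.1 60.2 68.2] v [30.7 53.9]
```

>>> {"fn": "servo_tool", "kwargs": {
  "series": [
    [0.19,0,0,0,0,0,0],
    [0.19,0,0,0,0,0,0],
    [0.19,0,0,0,0,0,0],
    [0.19,0,0,0,0,0,0],
    [0.19,0,0,0,0,0,0],
    [0.19,0,0,0,0,0,0],
    [-0.72,0,0,0,0,0,0],
    [-0.72,0,0,0,0,0,0],
    [-0.72,0,0,0,0,0,0],
    [-0.72,0,0,0,0,0,0]
  ]
}}

```text
time_s: 15.98
tool_pos: [696.6, -52.7, 102.2]
eef_rot: [-2.097, -2.339, -0.0]
contact_force: [-1.5, 0.0, -0.2]
grip_width: 74.5
gripper_force: 0.4
```

>>> {"fn": "servo_tool", "kwargs": {
  "series": [
    [-0.72,0,0,0,0,0,0],
    [0.19,0,0,0,0,0,0],
    [0.19,0,0,0,0,0,0],
    [0.19,0,0,0,0,0,0],
    [0.19,0,0,0,0,0,0],
    [0.19,0,0,0,0,0,0],
    [0.19,0,0,0,0,0,0]
  ]
}}

```text
time_s: 16.85
tool_pos: [693.9, -53.4, 103.2]
eef_rot: [-2.094, -2.336, 0.007]
contact_force: [-9.3, -0.8, 6.3]
grip_width: 38.2
gripper_force: 4.7
```

>>> {"fn": "servo_tool", "kwargs": {
  "series": [
    [-0.72,0,0,0,0,0,0],
    [-0.72,0,0,0,0,0,0],
    [-0.72,0,0,0,0,0,0],
    [-0.72,0,0,0,0,0,0],
    [-0.72,0,0,0,0,0,0]
  ]
}}

```text
time_s: 17.48
tool_pos: [696.9, -52.8, 102.5]
eef_rot: [2.097, 2.339, 0.001]
contact_force: [0.0, -0.6, -0.9]
grip_width: 80.5
gripper_force: 0.0
```

```bash
python3 -c "
from h import *
jawm('j3')"
```

```text
tcp u,v,z -110.7 0.2 102.5 F [ 0.  -0.6 -0.9] w 80.5 gf 0.0 t 17.475
jaw 166 u [ 2.2  2.9  3.2  3.7  4.7  8.9 13.3] v [ 7.3 21.4]
jawtop 51 u [ 3.2  3.3  4.2  6.1 25.4 38.5 39.6] v [11.5 23.5]
bar 87 u [-85.8 -85.5 -85.  -84.2 -81.2 -76.6 -74. ] v [-20.7  21.5]
cheek 32 u [35.6 36.1 36.5 37.1 37.6 38.  38.4] v [16.4 20.9]
nose 197 u [43.1 43.7 44.4 46.2 49.4 66.2 70.9] v [30.9 54. ]
```

```bash
python3 -c "
from h import *
for t,r in(('s4',-23.5),('j1',-18),('j2',-10.7),('j3',2.9)):
    if t=='s4':
        z=np.load('s4.npz');a=np.c_[z['u'],z['v'],z['z'],z['c']]
    else: a=np.load(t+'.npy')
    u,v,z=a[:,0],a[:,1],a[:,2]
    k=(abs(v)<24)&(z>20)&(z<60)&(u>r-3)&(u<r+50)&(a[:,3:].min(1)<1000)
    print(t)
    for zl in(20,38,44,48,52,56):
        zh={20:38,38:44,44:48,48:52,52:56,56:60}[zl]
        j=k&(z>=zl)&(z<zh); h,_=np.histogram(u[j]-r,np.arange(-3,50,2)); print(zl,h)
    j=(z>54)&(z<60)&(abs(v)<26)&(u>76)&(u<100);print('fixed top',j.sum(),np.percentile(u[j],[2,10]).round(1) if j.sum() else '')
"
```

```text
s4
20 [ 6 70 10  0  1  1  0  0  0  0  0  0  1  0  2 20  3  1  0  0  0  0  0  0
  0  0]
38 [ 1 23  7  1  0  0  1  0  0  0  0  5  9  4 11 18  2  1  0  0  0  0  0  0
  0  0]
44 [ 0 16  3  0  0  1  0  0  0  0  1  0  2  0  1 15  5  1  0  1  0  0  0  0
  0  0]
48 [ 0 22  2  0  0  0  0  0  0  0  0  0  0  0  1  8 16 15 11  3  0  0  0  0
  0  0]
52 [ 1 18 10 11  9  4  4  4  0  0  0  0  0  0  0  0  2  1  1  0  0  0  0  0
  0  0]
56 [ 0  8 11 11 18 13 15  1  0  0  0  0  0  0  0  0  0  0  0  0  0  0  0  0
  0  0]
fixed top 111 [79.8 83.4]
j1
20 [ 0 39 22  0  2  2  1  0  0  0  0  0  0  0  0  0  3  3  1  1  0  0  0  0
  0  0]
38 [0 9 7 2 0 0 0 0 0 0 0 0 0 0 0 0 0 0 0 0 0 0 0 0 0 1]
44 [0 8 4 0 0 2 0 0 0 0 0 0 0 0 0 0 0 0 0 0 0 0 0 0 0 0]
48 [0 7 5 0 0 0 0 0 0 0 0 0 0 0 0 0 0 0 0 0 0 0 0 0 0 0]
52 [0 8 8 2 2 2 2 1 0 0 0 0 0 0 0 0 0 0 0 0 0 0 0 0 0 0]
56 [0 0 1 3 0 1 3 0 0 0 0 0 0 0 0 0 0 0 0 0 0 0 0 0 0 0]
fixed top 59 [80.3 81.4]
j2
20 [ 0 46 15  3  1  2  2  0  0  0  0  0  0  0  2 19  5  4  0  0  0  0  9 28
  0  0]
38 [ 0 14  6  0  0  0  0  0  0  0  0  0  0  0  0  0  0  0  0  0  0  0  2 11
  0  0]
44 [0 8 5 0 2 0 0 0 0 0 0 0 0 0 0 0 0 0 0 0 0 0 2 4 0 0]
48 [0 8 3 0 0 0 0 0 0 0 0 0 0 0 0 0 0 0 0 0 0 0 2 3 0 0]
52 [ 0 10  3  4  6  6  3  2  0  0  0  0  0  0  0  0  0  0  0  0  0  0  1  5
  0  3]
56 [ 0  5  7  6 10  6  6  2  0  0  0  0  0  0  0  0  0  0  0  0  0  0  0  5
  3  4]
fixed top 74 [80.1 81.6]
j3
20 [ 0 44 16  2  0  2  1  1  0  0  0  0  0  0  0  2  2  2 28  4  0  0  0  0
  0  0]
38 [ 0 15  5  2  0  2  0  0  0  0  0  0  0  0  0  0  0  0  6  3  0  0  0  0
  0  0]
44 [0 7 4 0 0 0 0 0 0 0 0 0 0 0 0 0 0 1 6 0 0 0 0 0 0 0]
48 [0 8 3 0 2 0 0 0 0 0 0 0 0 0 0 0 0 0 5 0 0 0 0 0 0 0]
52 [ 0 10  7  1  2  1  0  1  0  0  0  0  0  0  0  0  0  0  9  1  0  3  3  2
  2  2]
56 [0 5 6 3 2 1 5 0 0 0 0 0 0 0 0 0 0 0 1 5 6 5 0 2 5 1]
fixed top 89 [76.8 78.3]
```

>>> {"fn": "servo_tool", "kwargs": {
  "series": [
    [0.06,0,0,0,0,0,0],
    [0.06,0,0,0,0,0,0],
    [0.06,0,0,0,0,0,0],
    [0.06,0,0,0,0,0,0],
    [0.06,0,0,0,0,0,0],
    [0.06,0,0,0,0,0,0],
    [0.06,0,0,0,0,0,0]
  ]
}}

```text
time_s: 18.45
tool_pos: [693.8, -53.5, 103.5]
eef_rot: [-2.094, -2.336, 0.008]
contact_force: [-9.3, -1.1, 8.3]
grip_width: 44.3
gripper_force: 4.6
```

```bash
python3 -c "
from h import *
jawm('j4')"
```

```text
tcp u,v,z -107.6 0.6 103.5 F [-9.3 -1.1  8.3] w 44.3 gf 4.641999006271362 t 18.45
jaw 77 u [ 7.8  8.6  8.9  9.5 13.6 16.7 18.9] v [15.7 21.4]
jawtop 46 u [ 9.2 11.3 15.5 36.7 38.2 39.1 39.6] v [10.9 23.4]
bar 13 u [-87.7 -87.5 -87.2 -85.9 -85.4 -85.2 -85.1] v [-15.8  -5.3]
cheek 34 u [35.5 36.1 36.8 37.1 37.5 37.8 38.5] v [16.4 20.8]
nose 186 u [43.  43.7 44.5 46.3 49.7 66.5 71.1] v [30.9 53.9]
```

>>> {"fn": "servo_tool", "kwargs": {
  "series": [
    [0.06,0,0,0,0,0,0],
    [0.06,0,0,0,0,0,0],
    [0.06,0,0,0,0,0,0],
    [0.06,0,0,0,0,0,0]
  ]
}}

```text
time_s: 19.05
tool_pos: [693.8, -53.5, 103.5]
eef_rot: [-2.094, -2.336, 0.008]
contact_force: [-9.9, -0.2, 7.6]
grip_width: 44.4
gripper_force: 4.6
```

```bash
python3 -c "
from h import *
jawm('j5')
a=cv2.imread('pics/j5.png')[130:340,200:360];cv2.imwrite('pics/j5z.png',cv2.resize(a,None,fx=2.8,fy=2.8))"
```

```text
tcp u,v,z -107.6 0.6 103.5 F [-9.9 -0.2  7.6] w 44.4 gf 4.6412332355976105 t 19.05
jaw 75 u [ 7.2  8.1  8.6  9.3 13.  16.2 18.6] v [16.  21.5]
jawtop 46 u [ 8.8  9.6 14.2 36.7 38.2 38.7 39.6] v [11.1 23.5]
bar 13 u [-88.1 -87.7 -86.6 -86.3 -85.7 -85.3 -84.9] v [-16.1  -5.1]
cheek 32 u [36.  36.2 36.6 36.9 37.4 37.8 38.5] v [16.3 20.9]
nose 192 u [42.8 43.7 44.5 46.2 49.5 66.4 71.6] v [30.6 54. ]
```

View pics/j5z.png

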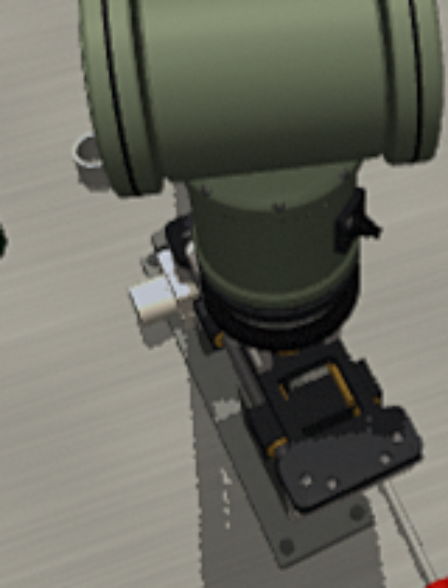

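The diagonal still stands against the fixed jaw (nosepiece at (155,297)). The jaw is up to it, with the pad pushed in about 7 mm by my measurement, and the bar is held squeezed and steady. I'm handing in now.

```bash
python3 -c "
from workcell import *
print(close_job())"
```

```text
the job is handed in; nothing more can be done
None
```

The job is handed in at about 19 s: the diagonal stands socket up against the fixed jaw, the sprung pad is pushed in about 7 mm of its 14 mm (measured from the camera), and the trigger bar is still held squeezed.

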